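# Clear the seal polisher's catch tray and hold its guard open

## Robot

A 6-joint arm with a two-finger parallel gripper is mounted at the origin on the work surface. World frame = base frame: x ahead of the robot, y to its left, z up, the work surface at z = 0. Lengths are in m, angles in degrees, forces in N, time in s.
With the tool pointing down it reaches from about 0.3 to 0.75 m from the base axis. Payload 8.5 kg.
Tool frame: the origin (TCP) lies on the centre line of the jaws, within the pads' length; the fingertips stand 22 mm ahead of it and the grasp point (between the pads) lies 3 mm ahead of it (env.tip_reach is the distance from the TCP to the fingertips, in m); y points along the fingers, z is the direction in which the jaws open and shut, and the axes are right-handed (so a half turn about y gives the same grasp; the last joint's range is limited). The gripper opens to 85 mm and grips with 20 to 120 N. Pads are 22 mm wide; open, the fingers measure 114 mm over their backs; the gripper's body (76 mm by 85 mm) begins 54 mm behind the grasp point. The pads swing forward as they close: fully open they stand 13 mm farther back than shut.
Start: joints at [-84.471, 21.807, 74.336, -0, 83.858, -12.336], TCP at [0.169, -0.523, 0.253] pointing down, gripper open.
Joint ranges: [-178.18, 178.18], [-50.72, 133.34], [12.68, 142.11], [-81.47, 261.47], [9.98, 163.14], [-165.26, 165.26]. Speed limits (degrees/s): [136.94, 136.94, 180, 180, 180, 180].

## Interface

Orientations are given as a 3x3 rotation matrix whose columns are the frame's x, y, z axes.
In Python, from rig import env, get_image gives the robot as it stands. The module is installed in compiled form; this text tells all that it offers.
- The arm moves only by the tool carry_out, never from a script. Its argument "targets" is a list that holds one entry, the list of rows, each a list of 7 numbers: the closure, from 0 (fully open) to 1 (shut), then the shift along the world's x, y, z in mm, then the turn, a rotation vector about the world's x, y, z in degrees. In form: [[[claw, dx, dy, dz, ax, ay, az], ...]]. A call has 1 to 20 rows; each row is the pose to reach, as a shift and turn from the pose commanded when the call began; what a row does not reach only later rows make up. A row lasts 1/12 s, in which the tool goes at most 41.7 mm and 7.16 degrees, less where a joint would pass 70% of its speed; a pose out of reach is approached as far as the arm can. A call with a gripper value outside its range is refused whole. The fingers move at their own pace and stop on an object; "squeeze" is the grip in N (left out, the last holds). Time passes only in rows, so rows that repeat a pose let the fingers close. It gives the time, the measured TCP pose, the force and the opening at its end, in the units of the state.
- env.observe(): the state, without advancing time (a new reading comes with each control period).
- get_image(name): name is "scene" or "side" or "wrist"; returns a dict with "img" (400x640x3 uint8, red, green, blue), "fx", "fy", "cx", "cy" (pixels), "rvec" (rotation vector, rad) and "tvec" (3), from world to camera coordinates, as OpenCV has them. Camera axes: x right, y down, z forward; pixel columns grow to the right and rows downward; lengths in m; the calibration is good to about 2 mm. A picture is of the moment at which its call begins. There is no depth.
- env.close_job(): hands the job in, once; it reports no verdict.
The state is a dict: "time_s": time; "q": joint angles; "qvel": joint speeds; "joint_efforts": joint torques, N m; "position": TCP position; "tool_rot": TCP orientation; "ft_force": force on the tool from outside, world axes, zero at the start; "wrist_torque": the same for the moment, N m; "grip_width": finger opening in m.
Only numpy, scipy, OpenCV 4.12 (cv2) and the standard library are available. Lean on these libraries where they do the work, as an engineer would, in place of code of your own. Each camera call takes 0.05 s, during which the arm holds its last target.

## Task

The carver wants to change the disc of the seal polisher: first take both finished stone seal blanks out of its catch tray and lower them into the blue tote (do not drop them from above it). Then lift the polisher's guard by its red bar and hold it open at 45 degrees; it springs shut if let go, so finish while still holding the bar, with the guard steady. Leave the stone block, the mug and the brush pot where they are.

Things in the scene. Friction and masses are not known exactly. Their poses are not given: they have to be found in the camera images.
- polisher: Grey bench polisher, fixed; origin on the table under it. Its x axis points level from its front to its back, y to the left (seen from its front), z up. Case: x -70 to 110 mm, y -110 to 110, top at z 90; the hinge block at its back reaches z 109. A white disc at the left end of the hinge has a red mark at 45 degrees, black ones at 0 and 90.
- tray (a point): Middle of the inner floor of the aluminium catch tray, fixed on the polisher's right side (-y), at its x -20, y -195, z 50 mm. Tray outside 210 mm along the polisher's x by 140 along y, walls 5 mm, rim 30 mm above the inner floor (80 mm above the table).
- hinge (a point): Middle of the guard's hinge line, fixed on the polisher at its x 80, y 0, z 105 mm; the hinge line runs along the polisher's y axis.
- guard (a joint): Opening of the guard, rad: 0 shut (level), grows as its front edge rises, stop at 1.4. Guard: dark steel frame 160 x 182 mm, 6 mm thick, with a clear pane, reaching from the hinge to the polisher's front (-x). Weight and a spring pull it shut from any angle; holding it by the bar takes 3 to 6 N.
- bar (a point): Middle of the red round grip bar, 14 mm thick, 140 long, on two 10 mm arms (65 mm either side of its middle) in front of the guard frame. This point is mid-bar on its axis, which lies 205 mm from the hinge line and, when shut, 3 mm above it: 108 mm above the table, nothing below, 38 mm gap behind it to the frame. It can turn between fingers pinching it from above.
- seal_green: Green stone seal blank, lying: square bar 46 mm long, 26 x 26 mm in section, with a 20 mm round domed knob 14 mm long on its +x end; 110 g more or less. Origin in the middle of the underside of the square part, x along its length, z up. It starts in the catch tray, roughly across it (along the polisher's y).
- seal_green_mid (a point): Centre of the square part of the green blank, 13 mm above its underside.
- seal_red: Reddish-brown stone seal blank, same shape, size and origin as the green one; also lying in the catch tray. The two lie one in front of the other along the polisher's x, about 100 mm apart, in either order.
- seal_red_mid (a point): Centre of the square part of the red blank, 13 mm above its underside.
- tote: Blue open tote with a grey felt floor, 200 mm (x) by 150 mm (y) outside, 60 mm high, walls and floor 5 mm; standing loose on the table, 0.9 kg. Origin in the middle of its underside, z up.
- stone: Bystander: pale green uncut stone block 80 x 80 x 75 mm, origin under its centre.
- mug: Bystander: blue mug, 76 mm across, 85 mm high, handle on its +y side, origin under its centre.
- brush_pot: Bystander: dark wooden pot 76 mm across and 100 mm high with bamboo rods standing up to 195 mm, origin under its centre.
There are look-alikes about, which are no part of the job. Of the things shaped like the tote, the blue one is meant. Of the things that look like the seal_green, the smaller one is meant.

How it is judged:
By the outcome, as a careful person would: the job done as asked, in the order asked, and still so for the second after the job is handed in, while the arm keeps its last pose, push and grip.
It also fails if it takes over 72 s, if anything falls off the work surface, if the arm or the gripper's body presses on something with over 40 N, if the wrist force passes 120 N, or if a joint passes its speed limit or range.

## Working session

There is one attempt and no reset: what is moved stays moved. The work goes in short steps, Python scripts to look and compute and a tool call to move; the robot and the scene stay as the last step left them, time stands still between calls to the robot, and variables do not carry over. Pictures are saved under pics/ and viewed, and the job is handed in when it is done.

Besides the shell and the picture viewer there is one more tool, called as name(argument=value, ...), one argument or row to a line, values as JSON. carry_out: Moves the arm, as the interface text tells. Its arguments: {"type":"object","properties":{"targets":{"type":"array"},"squeeze":{"type":"number"}},"required":["targets"]}

```bash
mkdir -p pics
python3 - <<'E'
from rig import env,get_image
import cv2
for n in ("scene","side","wrist"):
    d=get_image(n); cv2.imwrite(f"pics/{n}0.png",d["img"][:,:,::-1]); print(n,d["fx"],d["fy"],d["cx"],d["cy"],d["rvec"],d["tvec"])
o=env.observe(); print(o, env.tip_reach)
E
```

```text
scene 390.2801342054542 390.2801342054542 318.6145046929186 196.33226342932562 [ 1.7220291   1.98255591 -0.65505258] [ 0.07160056 -0.31107673  1.68225488]
side 507.0704839174376 507.0704839174376 307.2845227437203 202.45591631801543 [ 0.83850563 -2.43868594  1.24304829] [0.38188122 0.26364374 1.24579345]
wrist 340.9108605570107 340.9108605570107 315.79924778616606 200.7008326655293 [-2.3581258   1.7186473   0.23185565] [-0.5494562  -0.03293639  0.37801838]
{'time_s': 0.15, 'q': array([-8.44716066e+01,  2.18331076e+01,  7.43711189e+01, -1.55275644e-03,
        8.38602216e+01, -1.23352991e+01]), 'qvel': array([ 0.02682056, -0.08962997, -0.15368822, -0.01471633,  0.02558673,
       -0.00175762]), 'joint_efforts': array([ 1.24871138e-03, -4.48626995e+01, -2.31343389e+01, -2.28932695e-04,
        3.88371423e-03,  1.68892024e-05]), 'position': array([ 0.16869071, -0.52328127,  0.25286592]), 'tool_rot': array([[-9.51788101e-01, -1.35185150e-04,  3.06756243e-01],
       [-3.06756198e-01,  1.11700419e-03, -9.51787469e-01],
       [-2.13980479e-04, -9.99999367e-01, -1.10462018e-03]]), 'ft_force': array([5.77782039e-01, 3.10935337e-01, 4.26806745e-05]), 'wrist_torque': array([-0.0180447 ,  0.01123201,  0.04414344]), 'grip_width': 0.08542615307539984} 0.022
```

View pics/scene0.png

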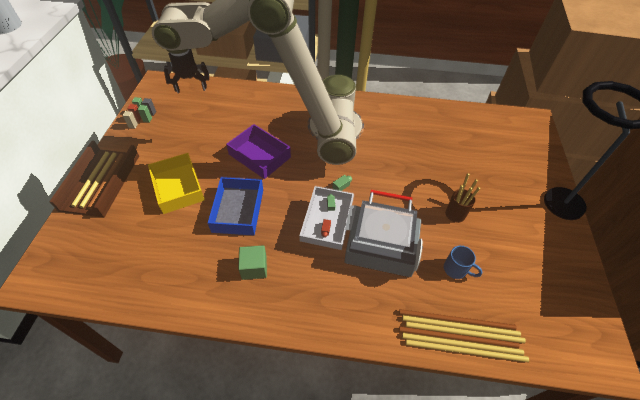

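View pics/side0.png

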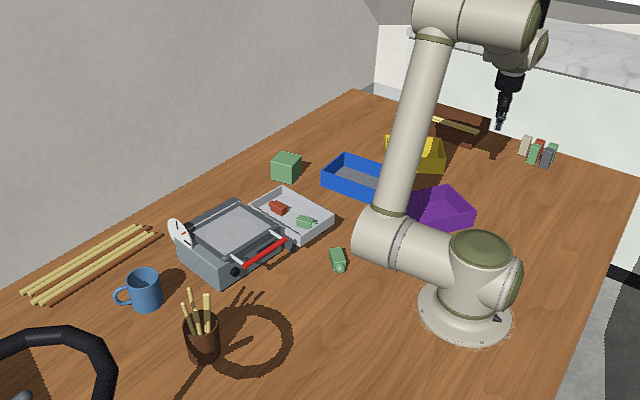

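View pics/wrist0.png

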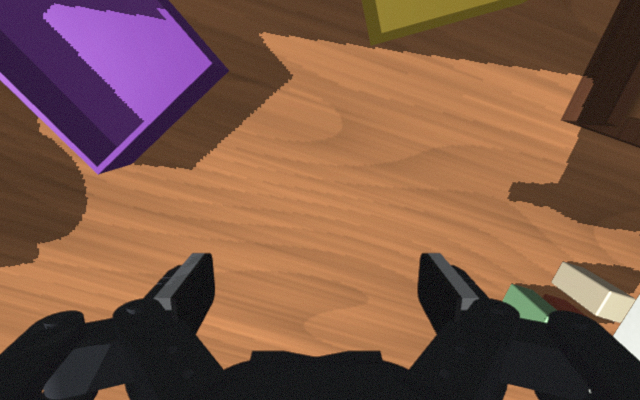

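The scene view shows the blue tote near (238,207), the tray near (327,215) with the green blank at (331,203) and the red one at (326,228). The polisher is near (385,235) and its red bar at (391,195). A larger green look-alike lies on the table at (343,182). I'll enlarge this area.

Run:
```python
import cv2
a=cv2.imread("pics/scene0.png")
cv2.imwrite("pics/sc1.png",cv2.resize(a[165:285,280:440],None,fx=5,fy=5,interpolation=cv2.INTER_CUBIC))
cv2.imwrite("pics/sc2.png",cv2.resize(a[165:285,190:310],None,fx=5,fy=5,interpolation=cv2.INTER_CUBIC))
a=cv2.imread("pics/side0.png")
cv2.imwrite("pics/sd1.png",cv2.resize(a[170:300,155:355],None,fx=4,fy=4,interpolation=cv2.INTER_CUBIC))
```

```text
(no output)
```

View pics/sc1.png

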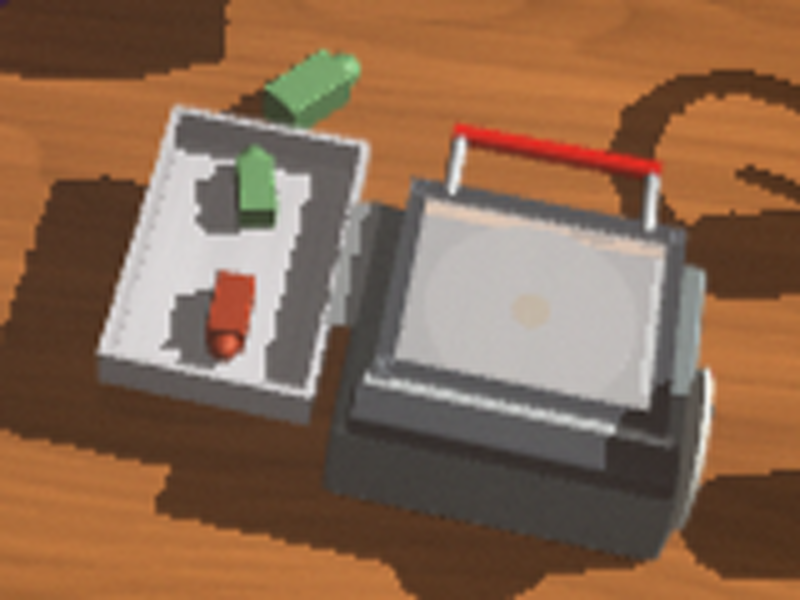

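View pics/sc2.png

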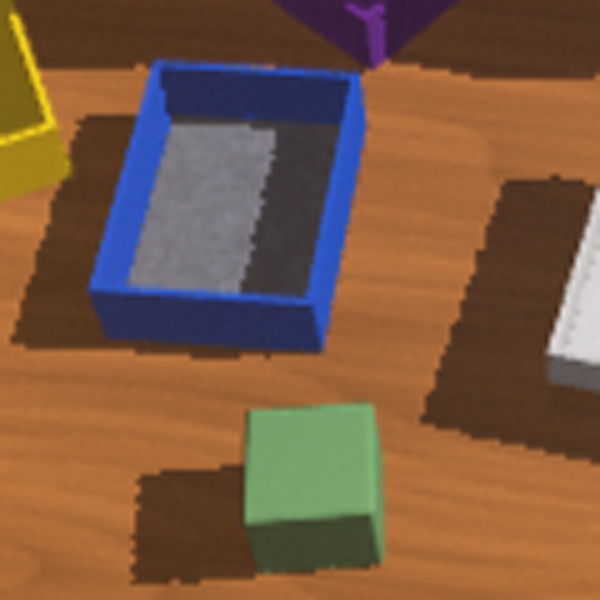

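View pics/sd1.png

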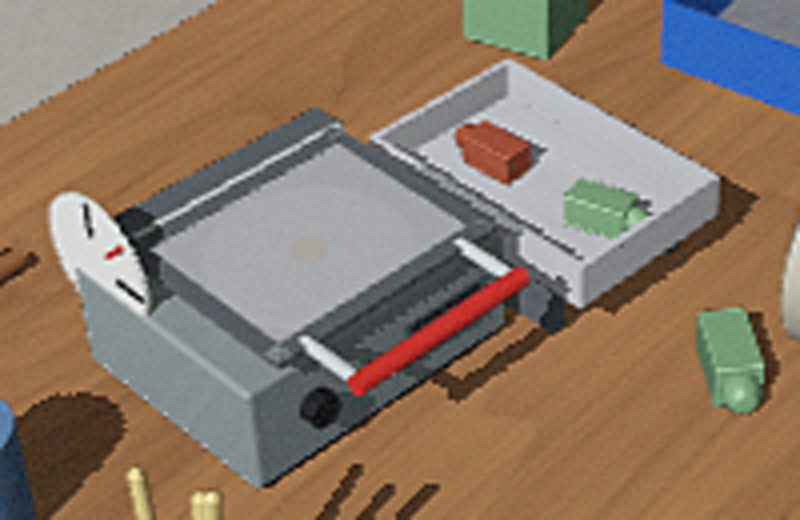

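```bash
cat > h.py <<'E'
import numpy as np, cv2
from scipy.optimize import least_squares
from scipy.spatial.transform import Rotation as R
def cam(d):
    return (np.array([[d["fx"],0,d["cx"]],[0,d["fy"],d["cy"]],[0,0,1]]),np.array(d["rvec"],float),np.array(d["tvec"],float))
def proj(c,P):
    return cv2.projectPoints(np.asarray(P,float).reshape(-1,3),c[1],c[2],c[0],None)[0].reshape(-1,2)
def onz(c,uv,z):
    K,r,t=c; Rm=cv2.Rodrigues(r)[0]; o=-Rm.T@t
    ray=(np.linalg.inv(K)@np.c_[np.atleast_2d(uv),np.ones(len(np.atleast_2d(uv)))].T).T@Rm
    return o+ray*((z-o[2])/ray[:,2])[:,None]
def tri(cs,uvs,x0=(0.5,0,0.05)):
    s=least_squares(lambda x:np.concatenate([(proj(c,x)-u).ravel() for c,u in zip(cs,uvs)]),x0)
    return s.x, s.fun
def fit(obs,p0,fixz=0.):
    # obs: list of (cam, local pts, uv) ; p=(x,y,yaw)
    def f(p):
        Rz=R.from_euler('z',p[2]).as_matrix(); o=[]
        for c,L,uv in obs: o.append((proj(c,np.asarray(L)@Rz.T+[p[0],p[1],fixz])-uv).ravel())
        return np.concatenate(o)
    return least_squares(f,p0,loss='soft_l1')
E
python3 - <<'E'
from h import *
import pickle
from rig import get_image
C={n:cam(get_image(n)) for n in ("scene","side")}
pickle.dump(C,open("cams.pkl","wb"))
s=np.array
L=s([[-125,-265,80],[-125,-125,80],[85,-125,80],[85,-265,80],[-125,-70,108],[-125,70,108]])/1000
us=s([[177,107],[368,143],[311,394],[98,354],[456,131],[658,168]])/5+[280,165]
ud=s([[718,180],[582,264],[370,137],[508,61],[522,275],[353,385]])/4+[155,170]
print(onz(C["scene"],us,0.08)[:4]); print(onz(C["side"],ud,0.08)[:4])
print(onz(C["scene"],us,0.108)[4:]); print(onz(C["side"],ud,0.108)[4:])
r=fit([(C["scene"],L,us),(C["side"],L,ud)],[0.6,0,0]); print(r.x,np.degrees(r.x[2]),np.round(r.fun.reshape(-1,2),1))
ut=s([[155,62],[363,73],[322,300],[92,290]])/5+[190,165]
print("tote",onz(C["scene"],ut,0.06))
for nm,uv in (("green end/knob",[[255,225],[257,150]]),("red",[[235,275],[226,350]])):
    print(nm,onz(C["scene"],s(uv)/5+[280,165],0.065))
for nm,uv in (("green end/knob",[[565,208],[640,215]]),("red",[[520,165],[462,137]])):
    print(nm,onz(C["side"],s(uv)/4+[155,170],0.065))
E
```

```text
[[ 0.4169263  -0.02811462  0.08      ]
 [ 0.4291578   0.10731903  0.08      ]
 [ 0.63428524  0.087912    0.08      ]
 [ 0.62457273 -0.04972647  0.08      ]]
[[ 0.40882043 -0.02803786  0.08      ]
 [ 0.42692977  0.10246996  0.08      ]
 [ 0.63221574  0.08619083  0.08      ]
 [ 0.61703441 -0.04936886  0.08      ]]
[[0.43209406 0.16504148 0.108     ]
 [0.44377908 0.30104633 0.108     ]]
[[0.4296075  0.16098346 0.108     ]
 [0.4440618  0.30087224 0.108     ]]
[ 0.56136916  0.22005109 -0.09528007] -5.459145747493077 [[-0.8 -1.3]
 [ 0.2 -0.9]
 [-0.1 -0.1]
 [-0.5 -1.1]
 [-0.8 -0.5]
 [ 0.2 -0. ]
 [-0.1 -1. ]
 [-0.6  1.3]
 [-0.8 -0. ]
 [-0.4 -0.8]
 [-0.5  0.1]
 [-0.1  0.3]]
tote [[ 0.40984107 -0.37430487  0.06      ]
 [ 0.39782496 -0.22335608  0.06      ]
 [ 0.59289246 -0.20700649  0.06      ]
 [ 0.60718346 -0.35932484  0.06      ]]
green end/knob [[0.49909174 0.03720081 0.065     ]
 [0.43497438 0.03113603 0.065     ]]
red [[0.54164566 0.02872033 0.065     ]
 [0.60058336 0.03007562 0.065     ]]
green end/knob [[0.48438815 0.04824971 0.065     ]
 [0.43892484 0.02192848 0.065     ]]
red [[0.54024836 0.02970224 0.065     ]
 [0.59459402 0.03009598 0.065     ]]
```

Run:
```python
from h import *
from rig import env,get_image
c=cam(get_image("wrist")); o=env.observe(); T=o["tool_rot"]
Rm=cv2.Rodrigues(c[1])[0]; print(np.round(T.T@(-Rm.T@c[2]-o["position"]),4), np.round(T.T@Rm.T,3))
print(T, o["position"])
```

```text
[-0.0674 -0.1198  0.    ] [[ 0.001  0.965  0.264]
 [ 0.    -0.264  0.965]
 [ 1.    -0.001 -0.   ]]
[[-9.51787090e-01 -3.78583864e-05  3.06759407e-01]
 [-3.06759383e-01  5.34281523e-04 -9.51786949e-01]
 [-1.27862765e-04 -9.99999857e-01 -5.20135672e-04]] [ 0.16870945 -0.52339438  0.25309438]
```

carry_out(
  targets=[
    [[0.3,40,60,10,0,0,-3],[0.3,361,553,0,0,0,-23.4],[0.3,361,553,0,0,0,-23.4],[0.3,361,553,0,0,0,-23.4],[0.3,361,553,0,0,0,-23.4],[0.3,361,553,0,0,0,-23.4],[0.3,361,553,0,0,0,-23.4],[0.3,361,553,0,0,0,-23.4],[0.3,361,553,0,0,0,-23.4],[0.3,361,553,0,0,0,-23.4],[0.3,361,553,0,0,0,-23.4],[0.3,361,553,0,0,0,-23.4],[0.3,361,553,0,0,0,-23.4],[0.3,361,553,0,0,0,-23.4],[0.3,361,553,0,0,0,-23.4],[0.3,361,553,0,0,0,-23.4],[0.3,361,553,0,0,0,-23.4],[0.3,361,553,0,0,0,-23.4],[0.3,361,553,0,0,0,-23.4],[0.3,361,553,0,0,0,-23.4]],
  ],
)

```text
time_s: 1.97
position: [0.5293, 0.0286, 0.2534]
tool_rot: [[-0.995, -0.0, -0.098], [0.098, -0.0, -0.995], [0.0, -1.0, 0.0]]
ft_force: [-1.0, 0.5, 0.2]
grip_width: 0.0596
```

Run:
```python
from h import *
from rig import env,get_image
import pickle
d=get_image("wrist"); pickle.dump(d,open("w1.pkl","wb")); cv2.imwrite("pics/w1.png",d["img"][:,:,::-1]); cv2.imwrite("pics/w1b.png",cv2.resize(np.ascontiguousarray(d["img"][60:260,200:440,::-1]),None,fx=3,fy=3,interpolation=cv2.INTER_CUBIC))
o=env.observe(); print(o["time_s"],o["q"],o["position"],o["tool_rot"],o["grip_width"])
```

```text
2.0167 [-9.72197655e+00  1.97986558e+01  7.74554108e+01 -8.40607563e-03
  8.27430382e+01  8.59091007e+01] [0.52933512 0.02848737 0.25348045] [[-9.95176142e-01  2.52309674e-05 -9.81042591e-02]
 [ 9.81042542e-02 -1.51981797e-04 -9.95176131e-01]
 [-4.00193181e-05 -9.99999988e-01  1.48773393e-04]] 0.06002666995269583
```

View pics/w1.png

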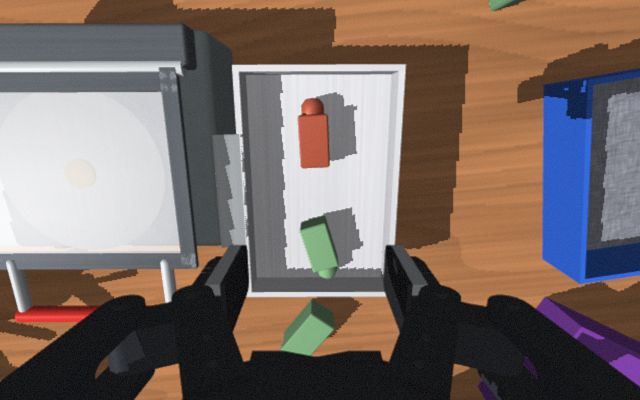

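View pics/w1b.png

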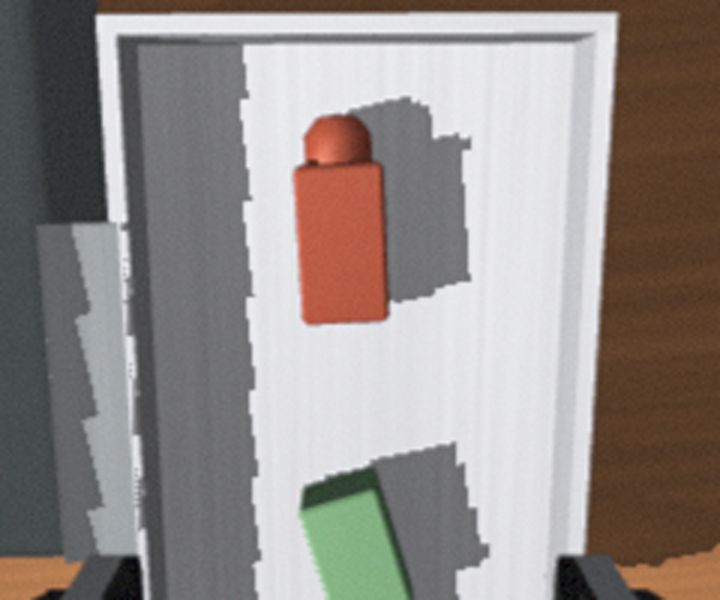

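Run:
```python
from h import *
import pickle
d=pickle.load(open("w1.pkl","rb"))
cv2.imwrite("pics/w1g.png",cv2.resize(np.ascontiguousarray(d["img"][205:285,280:380,::-1]),None,fx=6,fy=6,interpolation=cv2.INTER_CUBIC))
c=cam(d)
u=np.array([[294,166],[383,163],[388,318],[303,324]])/3+[200,60]
P=onz(c,u,0.076); print(P,P.mean(0),np.linalg.norm(np.diff(P,axis=0),axis=1))
e=(P[0]+P[1]-P[2]-P[3])/2; print(np.degrees(np.arctan2(e[1],e[0])))
```

```text
[[0.59143057 0.03786301 0.076     ]
 [0.58977547 0.0128128  0.076     ]
 [0.54574835 0.01529058 0.076     ]
 [0.54643782 0.04028334 0.076     ]] [0.56834805 0.02656243 0.076     ] [0.02510483 0.04409679 0.02500227]
-3.1493936759529944
```

View pics/w1g.png

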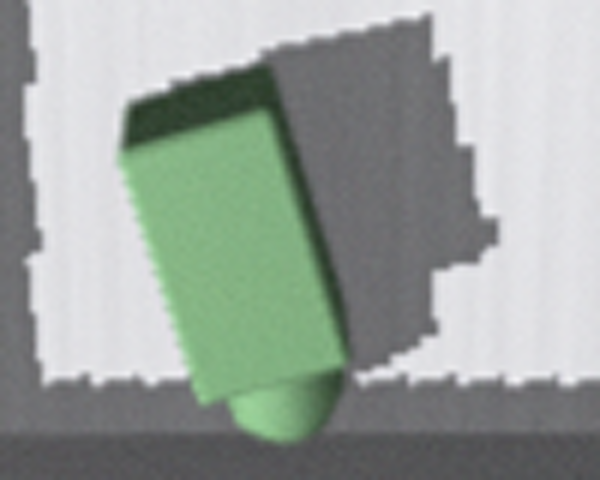

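The wrist view shows both blanks lying lengthwise along the tray (the polisher's x), with red at (313,137) and green at (320,247). The text says they lie across it, so I'm going by the picture. Next I'll measure the green one.

Run:
```python
from h import *
import pickle
d=pickle.load(open("w1.pkl","rb")); c=cam(d)
u=np.array([[205,404],[347,362],[265,108],[122,152]])/6+[280,205]
P=onz(c,u,0.076); print(P,P.mean(0),np.linalg.norm(np.diff(P,axis=0),axis=1))
e=(P[0]+P[1]-P[2]-P[3])/2; print(np.degrees(np.arctan2(e[1],e[0])))
# tote corner, tray rim seen by wrist
print(onz(c,[[237,67],[405,66]],.08)); print(onz(c,[[583,281],[545,84]],.06))
C=pickle.load(open("cams.pkl","rb"))
Rz=R.from_euler('z',-5.46,degrees=True).as_matrix(); print((np.array([[85,-125,80],[85,-265,80]])/1000)@Rz.T+[.5614,.2200,0])
```

```text
[[0.44471394 0.03882461 0.076     ]
 [0.44979141 0.01563838 0.076     ]
 [0.4935015  0.02468345 0.076     ]
 [0.48854028 0.04730455 0.076     ]] [0.46913678 0.03161275 0.076     ] [0.02373567 0.04463614 0.02315875]
-168.67891710084896
[[ 0.63386926  0.08230448  0.08      ]
 [ 0.62130311 -0.05237437  0.08      ]]
[[ 0.39987237 -0.23179978  0.06      ]
 [ 0.59629421 -0.17843367  0.06      ]]
[[ 0.63412049  0.08747932  0.08      ]
 [ 0.62079938 -0.05188548  0.08      ]]
```

carry_out(
  targets=[
    [[0.3,-30,1,-30,0,0,7],[0.3,-60,3,-50,0,0,14],[0.3,-60,3,-90,0,0,17],[0.3,-60,3,-120,0,0,17],[0.3,-60,3,-140,0,0,17],[0.3,-60,3,-155,0,0,17],[0.3,-60,3,-167,0,0,17],[0.3,-60,3,-173,0,0,17],[0.3,-60,3,-177,0,0,17],[0.3,-60,3,-177,0,0,17]],
  ],
  squeeze=40,
)

```text
time_s: 2.85
position: [0.4696, 0.0321, 0.0762]
tool_rot: [[-0.98, -0.0, 0.198], [-0.198, 0.0, -0.98], [0.0, -1.0, -0.0]]
ft_force: [0.3, 0.4, 0.4]
grip_width: 0.0596
```

```bash
cat > look.py <<'E'
import sys
from h import *
from rig import env,get_image
# usage look.py cam tag x0 x1 y0 y1 f
n,tag=sys.argv[1:3]
d=get_image(n); im=d["img"][:,:,::-1]
import pickle; pickle.dump(d,open(tag+".pkl","wb"))
if len(sys.argv)>3:
    x0,x1,y0,y1,f=map(int,sys.argv[3:]); im=cv2.resize(np.ascontiguousarray(im[y0:y1,x0:x1]),None,fx=f,fy=f,interpolation=cv2.INTER_CUBIC)
cv2.imwrite(f"pics/{tag}.png",im)
o=env.observe(); print(o["time_s"],o["position"].round(4),o["ft_force"].round(2),o["grip_width"],o["q"].round(1))
E
python3 look.py wrist w2; python3 look.py scene s2 270 430 130 250 5
```

```text
2.9 [0.4698 0.0322 0.0767] [-0.33  0.58  0.19] 0.05991438708892561 [-10.5  26.9 101.1   0.   52.   68. ]
2.95 [0.47   0.0323 0.077 ] [0.12 0.13 0.57] 0.05996492957771624 [-10.5  26.8 101.1   0.   52.   68. ]
```

View pics/w2.png

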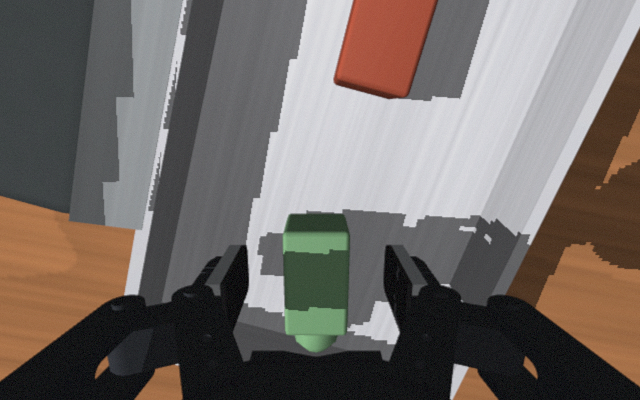

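View pics/s2.png

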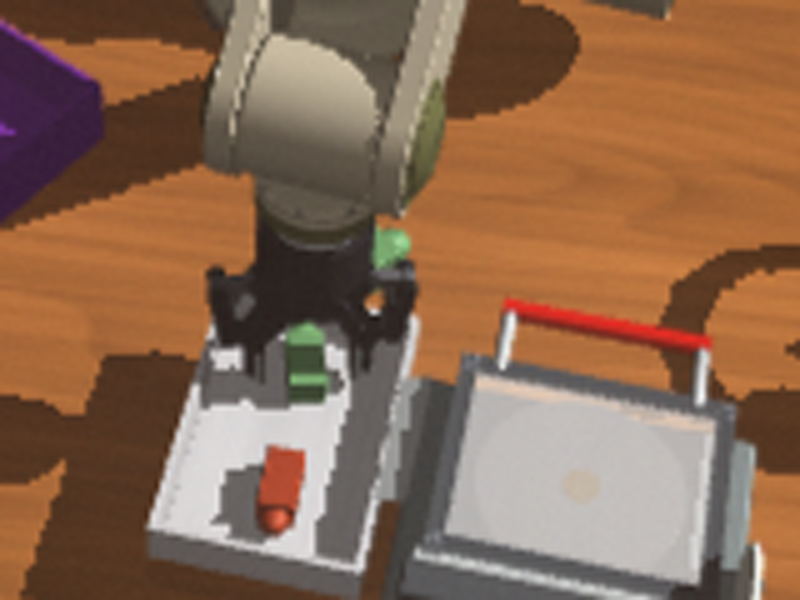

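The green blank sits centred between the pads at about (316,285). I'll close on it and lift.

carry_out(
  targets=[
    [[1,0,0,0,0,0,0],[1,0,0,0,0,0,0],[1,0,0,0,0,0,0],[1,0,0,0,0,0,0],[1,0,0,0,0,0,0],[1,0,0,0,0,0,0],[1,0,0,0,0,0,0]],
  ],
  squeeze=40,
)

```text
time_s: 3.53
position: [0.47, 0.0325, 0.0769]
tool_rot: [[-0.98, 0.001, 0.199], [-0.199, -0.0, -0.98], [-0.001, -1.0, 0.0]]
ft_force: [-1.3, -0.5, 6.9]
grip_width: 0.0254
```

carry_out(
  targets=[
    [[1,0,0,15,0,0,0],[1,0,0,40,0,0,0],[1,0,0,75,0,0,0],[1,0,0,110,0,0,0],[1,-3,-30,120,0,0,0],[1,-5,-65,120,0,0,-3],[1,-7,-105,120,0,0,-7],[1,-10,-145,120,0,0,-7],[1,-10,-185,120,0,0,-7],[1,-10,-225,120,0,0,-7],[1,-10,-265,120,0,0,-7],[1,-10,-300,120,0,0,-7],[1,-10,-327,120,0,0,-7],[1,-10,-327,120,0,0,-7],[1,-10,-327,120,0,0,-7]],
  ],
)

```text
time_s: 4.78
position: [0.4593, -0.2953, 0.1958]
tool_rot: [[-0.997, -0.001, 0.076], [-0.076, 0.001, -0.997], [0.001, -1.0, -0.001]]
ft_force: [0.3, -0.0, -0.2]
grip_width: 0.0255
```

```bash
python3 look.py wrist w3; python3 look.py scene s3 180 340 120 240 5;  python3 look.py side d3
```

```text
4.8333 [ 0.4594 -0.2941  0.1959] [ 0.03  0.53 -0.7 ] 0.024945069017883896 [-45.1  24.2  80.5   0.   75.4  40.5]
4.8833 [ 0.4596 -0.2935  0.1961] [-0.2  -0.25 -1.35] 0.025444025191615 [-45.   24.1  80.6   0.   75.4  40.5]
4.9333 [ 0.4597 -0.2932  0.1963] [ 0.73  0.66 -0.62] 0.025308203502002163 [-45.   24.1  80.6   0.   75.4  40.5]
```

View pics/w3.png

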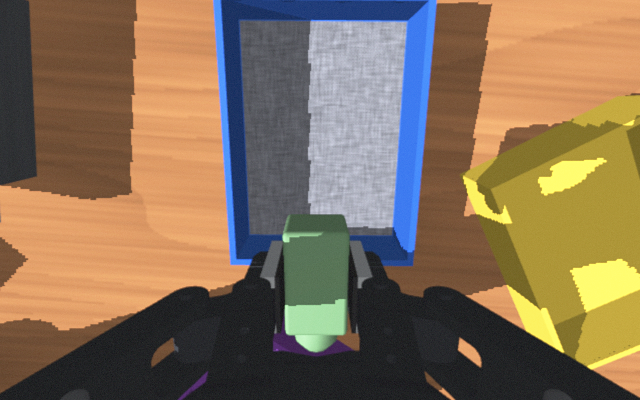

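View pics/s3.png

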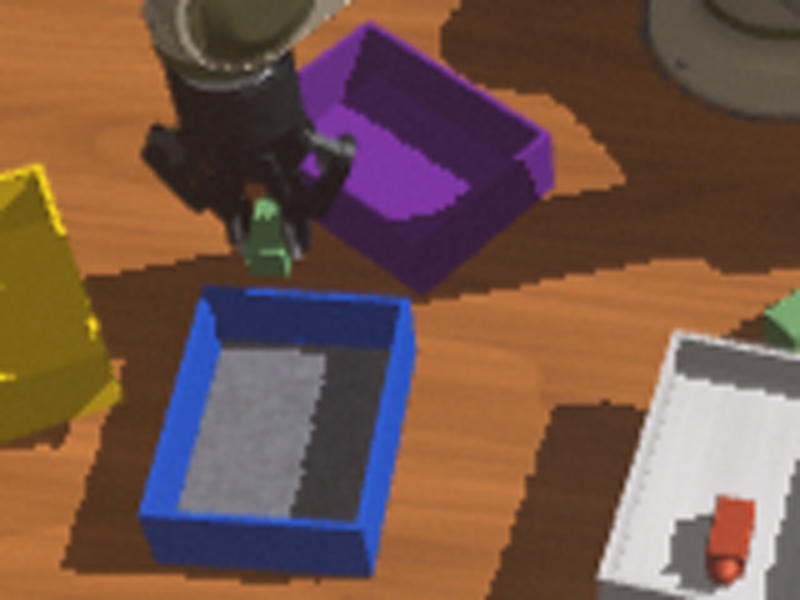

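View pics/d3.png

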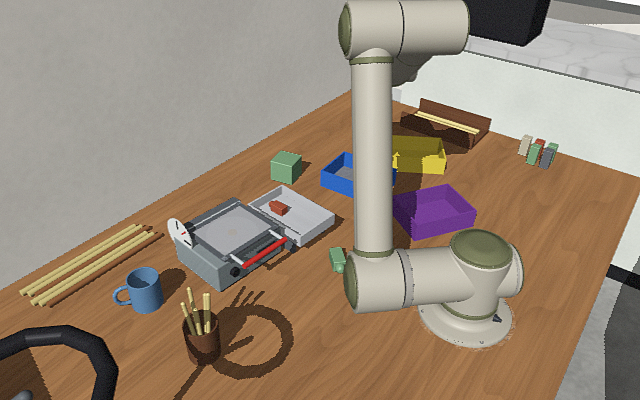

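Run:
```python
from h import *
import pickle
c=cam(pickle.load(open("w3.pkl","rb")))
P=onz(c,[[232,266],[412,266],[437,2],[215,2]],.06);print(P)
print(onz(c,[[245,236],[392,236],[407,24],[239,20]],.006))
c=cam(pickle.load(open("s3.pkl","rb")))
u=np.array([[203,287],[412,299],[370,527],[140,517]])/5+[180,120]
P=onz(c,u,.06); print(P,P.mean(0))
```

```text
[[ 0.39612043 -0.23078382  0.06      ]
 [ 0.40725451 -0.37804082  0.06      ]
 [ 0.60049764 -0.36583063  0.06      ]
 [ 0.58936323 -0.2174287   0.06      ]]
[[ 0.40140633 -0.23048763  0.006     ]
 [ 0.41213593 -0.37254309  0.006     ]
 [ 0.59821735 -0.35990054  0.006     ]
 [ 0.59083922 -0.22171772  0.006     ]]
[[ 0.4100538  -0.37573124  0.06      ]
 [ 0.39884985 -0.22386149  0.06      ]
 [ 0.59462174 -0.20794431  0.06      ]
 [ 0.60890465 -0.36014885  0.06      ]] [ 0.50310751 -0.29192147  0.06      ]
```

carry_out(
  targets=[
    [[1,1,-4,-20,0,0,0],[1,1,-4,-55,0,0,0],[1,1,-4,-90,0,0,0],[1,1,-4,-120,0,0,0],[1,1,-4,-140,0,0,0],[1,1,-4,-152,0,0,0],[1,1,-4,-158,0,0,0],[1,1,-4,-161,0,0,0],[1,1,-4,-162,0,0,0],[1,1,-4,-162,0,0,0]],
  ],
)

```text
time_s: 5.77
position: [0.4611, -0.2984, 0.0351]
tool_rot: [[-0.997, 0.001, 0.078], [-0.078, -0.001, -0.997], [-0.001, -1.0, 0.001]]
ft_force: [0.4, -0.3, -1.4]
grip_width: 0.0252
```

carry_out(
  targets=[
    [[1,0,0,-1,0,0,0],[1,0,0,-2,0,0,0],[1,0,0,-2.5,0,0,0],[1,0,0,-2.5,0,0,0]],
  ],
)

```text
time_s: 6.1
position: [0.4607, -0.2985, 0.032]
tool_rot: [[-0.997, 0.0, 0.078], [-0.078, -0.0, -0.997], [-0.0, -1.0, 0.0]]
ft_force: [0.6, 0.7, -1.6]
grip_width: 0.0254
```

carry_out(
  targets=[
    [[1,0,0,-0.7,0,0,0],[1,0,0,-1.4,0,0,0],[1,0,0,-1.4,0,0,0]],
  ],
)

```text
time_s: 6.35
position: [0.4608, -0.2985, 0.0319]
tool_rot: [[-0.997, 0.001, 0.078], [-0.078, -0.001, -0.997], [-0.001, -1.0, 0.001]]
ft_force: [-3.9, 3.1, 14.7]
grip_width: 0.0249
```

carry_out(
  targets=[
    [[1,0,0,1.2,0,0,0],[0.3,0,0,1.2,0,0,0],[0.3,0,0,1.2,0,0,0],[0.3,0,0,1.2,0,0,0],[0.3,0,0,1.2,0,0,0],[0.3,0,0,1.2,0,0,0],[0.3,0,0,20,0,0,0],[0.3,0,0,50,0,0,0],[0.3,0,0,90,0,0,0],[0.3,0,0,130,0,0,0],[0.3,0,0,150,0,0,0],[0.3,0,0,150,0,0,0]],
  ],
)

```text
time_s: 7.35
position: [0.462, -0.2996, 0.1852]
tool_rot: [[-0.997, 0.006, 0.078], [-0.078, -0.006, -0.997], [-0.006, -1.0, 0.007]]
ft_force: [0.9, 0.1, -0.0]
grip_width: 0.0596
```

```bash
python3 look.py wrist w4; python3 look.py scene s4 180 340 120 240 5
```

```text
7.4 [ 0.4613 -0.2989  0.1824] [-0.41  0.13 -1.82] 0.05956967695468748 [-45.3  25.2  81.3   0.   73.3  40.2]
7.45 [ 0.4607 -0.2984  0.1805] [ 0.16 -0.1  -0.67] 0.059908215058347564 [-45.3  25.3  81.4   0.   73.2  40.2]
```

View pics/w4.png

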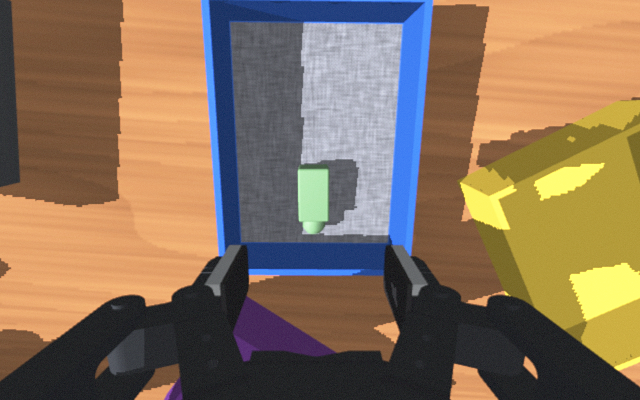

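View pics/s4.png

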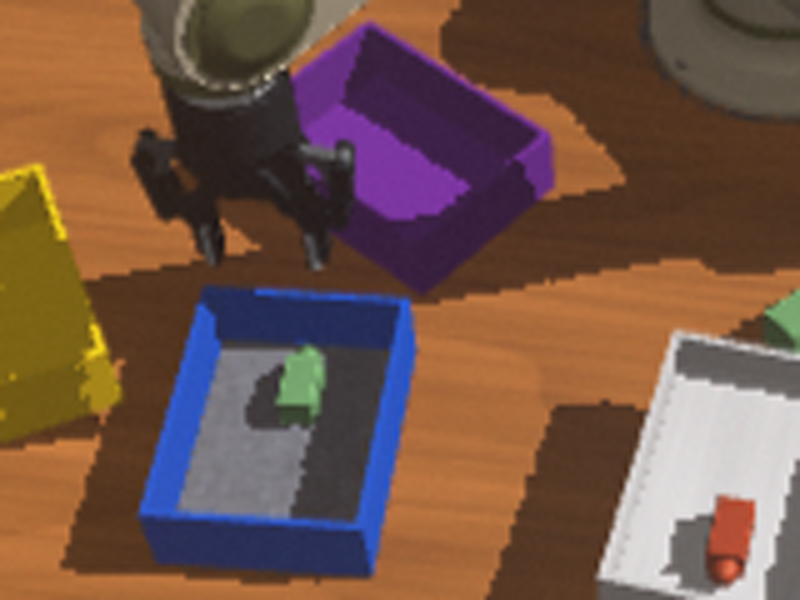

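The green blank lies flat in the tote, at (313,195) in the wrist view, and the tote hasn't moved. I'll go for red next.

carry_out(
  targets=[
    [[0.3,10,25,10,0,0,0],[0.3,25,62,10,0,0,-3],[0.3,37,100,10,0,0,-5],[0.3,50,138,10,0,0,-7.6],[0.3,62,176,10,0,0,-7.6],[0.3,74,214,10,0,0,-7.6],[0.3,86,252,10,0,0,-7.6],[0.3,97,290,10,0,0,-7.6],[0.3,107,318,0,0,0,-7.6],[0.3,107,325,-15,0,0,-7.6],[0.3,107,325,-40,0,0,-7.6],[0.3,107,325,-65,0,0,-7.6],[0.3,107,325,-80,0,0,-7.6],[0.3,107,325,-92,0,0,-7.6],[0.3,107,325,-99,0,0,-7.6],[0.3,107,325,-103,0,0,-7.6],[0.3,107,325,-103,0,0,-7.6]],
  ],
)

```text
time_s: 8.87
position: [0.5672, 0.0266, 0.0762]
tool_rot: [[-0.998, -0.002, -0.055], [0.055, 0.0, -0.998], [0.002, -1.0, -0.0]]
ft_force: [0.1, -0.5, -0.3]
grip_width: 0.06
```

```bash
python3 look.py wrist w5
```

```text
8.9167 [0.5676 0.0265 0.077 ] [0.33 0.06 0.22] 0.05959315094147138 [-9.3 34.1 85.3  0.  60.6 83.9]
```

View pics/w5.png

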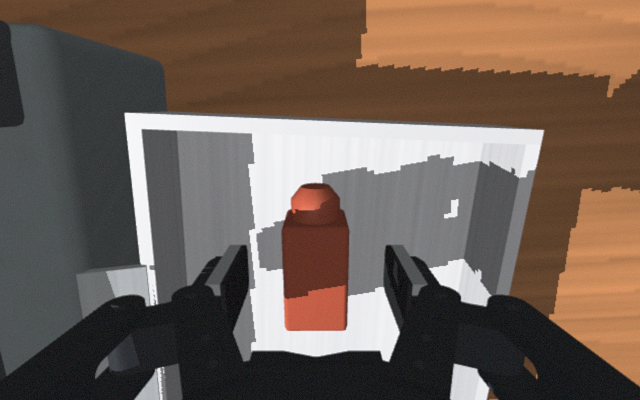

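carry_out(
  targets=[
    [[1,0,0,0,0,0,0],[1,0,0,0,0,0,0],[1,0,0,0,0,0,0],[1,0,0,0,0,0,0],[1,0,0,0,0,0,0],[1,0,0,0,0,0,0],[1,0,0,0,0,0,0],[1,0,0,15,0,0,0],[1,0,0,40,0,0,0],[1,0,0,75,0,0,0],[1,0,0,110,0,0,0],[1,-2,-30,120,0,0,0],[1,-5,-65,120,0,0,3],[1,-8,-105,120,0,0,7.6],[1,-12,-145,120,0,0,7.6],[1,-16,-185,120,0,0,7.6],[1,-20,-225,120,0,0,7.6],[1,-24,-265,120,0,0,7.6],[1,-24,-300,120,0,0,7.6],[1,-24,-318,120,0,0,7.6]],
  ],
)

```text
time_s: 10.58
position: [0.5428, -0.2955, 0.1969]
tool_rot: [[-0.997, -0.001, 0.075], [-0.075, -0.0, -0.997], [0.001, -1.0, 0.0]]
ft_force: [-0.3, 0.6, -0.9]
grip_width: 0.0252
```

carry_out(
  targets=[
    [[1,0,0,0,0,0,0],[1,0,0,0,0,0,0]],
  ],
)

```text
time_s: 10.75
position: [0.5433, -0.2919, 0.1967]
tool_rot: [[-0.997, -0.001, 0.076], [-0.076, 0.001, -0.997], [0.001, -1.0, -0.001]]
ft_force: [-0.6, 0.7, -1.2]
grip_width: 0.0252
```

```bash
python3 look.py wrist w6;python3 look.py scene s6 180 340 120 240 5
```

```text
10.8 [ 0.5435 -0.2909  0.197 ] [-0.14  1.13 -1.41] 0.025085160922940226 [-39.2  30.9  68.4   0.   80.8  46.4]
10.85 [ 0.5437 -0.2903  0.1972] [ 0.3  -0.22 -1.7 ] 0.024980599971872346 [-39.1  30.9  68.4   0.   80.8  46.4]
```

View pics/w6.png

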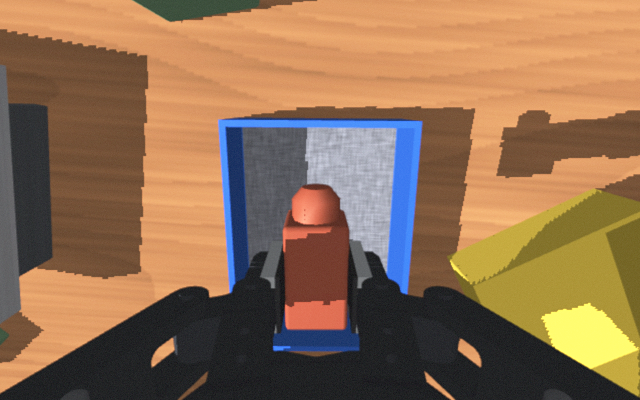

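View pics/s6.png

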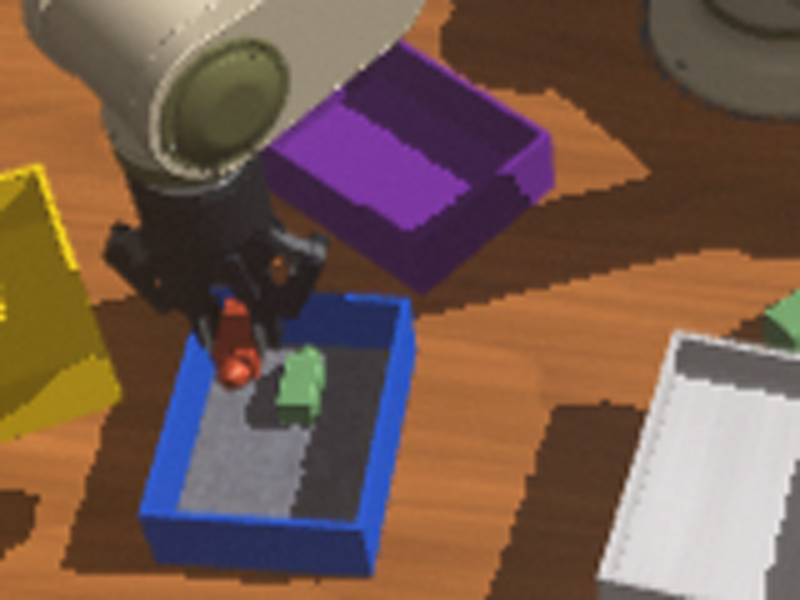

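carry_out(
  targets=[
    [[1,1,-2,-20,0,0,0],[1,1,-2,-55,0,0,0],[1,1,-2,-90,0,0,0],[1,1,-2,-120,0,0,0],[1,1,-2,-143,0,0,0],[1,1,-2,-154,0,0,0],[1,1,-2,-160,0,0,0],[1,1,-2,-163,0,0,0],[1,1,-2,-164,0,0,0],[1,1,-2,-164.5,0,0,0],[1,1,-2,-165,0,0,0],[1,1,-2,-165,0,0,0]],
  ],
)

```text
time_s: 11.85
position: [0.545, -0.2937, 0.0333]
tool_rot: [[-0.997, 0.001, 0.078], [-0.078, -0.001, -0.997], [-0.001, -1.0, 0.001]]
ft_force: [-0.2, -0.2, -1.5]
grip_width: 0.0252
```

carry_out(
  targets=[
    [[1,0,0,-0.7,0,0,0],[1,0,0,-1.2,0,0,0],[1,0,0,-1.6,0,0,0],[1,0,0,-1.6,0,0,0]],
  ],
)

```text
time_s: 12.18
position: [0.545, -0.2937, 0.0331]
tool_rot: [[-0.997, 0.002, 0.078], [-0.078, -0.001, -0.997], [-0.001, -1.0, 0.001]]
ft_force: [-4.0, 3.2, 13.3]
grip_width: 0.0251
```

carry_out(
  targets=[
    [[1,0,0,1,0,0,0],[0.3,0,0,1,0,0,0],[0.3,0,0,1,0,0,0],[0.3,0,0,1,0,0,0],[0.3,0,0,1,0,0,0],[0.3,0,0,1,0,0,0],[0.3,0,0,20,0,0,0],[0.3,0,0,50,0,0,0],[0.3,0,0,90,0,0,0],[0.3,0,0,130,0,0,0],[0.3,-30,0,160,0,0,0],[0.3,-60,0,180,0,0,0],[0.3,-60,0,180,0,0,0]],
  ],
)

```text
time_s: 13.27
position: [0.4825, -0.2941, 0.2156]
tool_rot: [[-0.997, 0.004, 0.077], [-0.077, -0.005, -0.997], [-0.004, -1.0, 0.005]]
ft_force: [-0.0, -1.5, 0.9]
grip_width: 0.0596
```

```bash
python3 look.py wrist w7; python3 look.py scene s7 180 340 120 240 5
```

```text
13.3167 [ 0.4837 -0.2939  0.2134] [ 0.86  0.4  -1.12] 0.060118087714020434 [-43.3  25.1  75.8  -0.   78.8  42.4]
13.3667 [ 0.4844 -0.2937  0.2117] [ 0.28 -0.26 -0.65] 0.059428060729726895 [-43.2  25.3  75.8   0.   78.8  42.4]
```

View pics/w7.png

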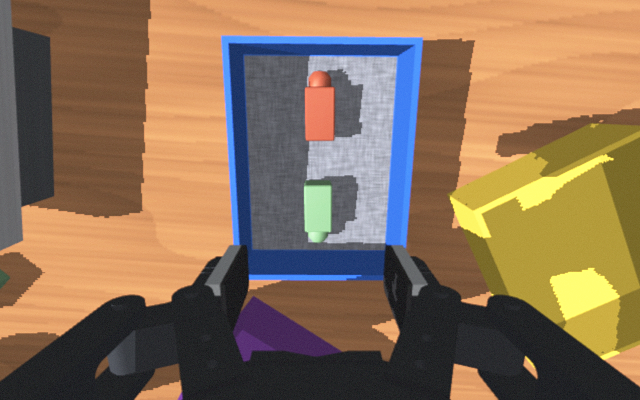

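View pics/s7.png

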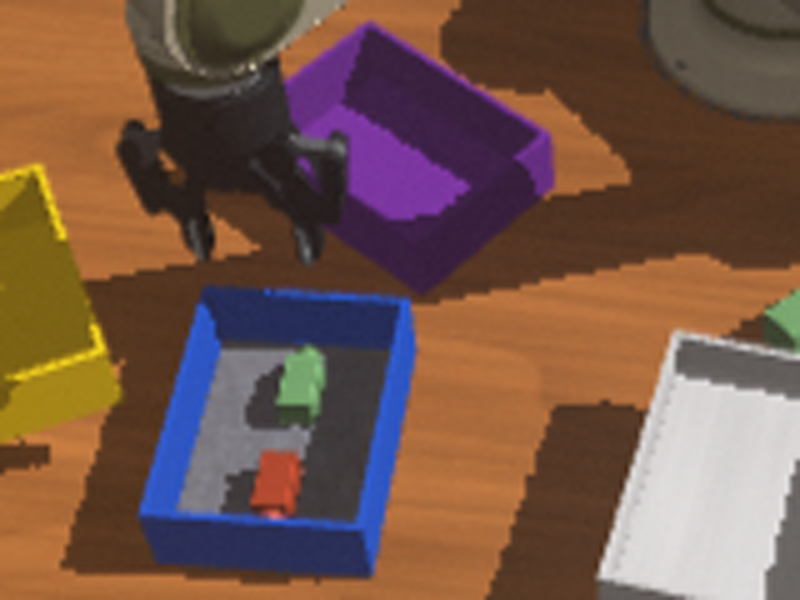

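Both blanks lie flat in the blue tote, red at (319,108) and green at (318,210) in the wrist view. Next I'll hover over the bar, with the jaws across it, to refine its position.

Run:
```python
from h import *
import pickle
C=pickle.load(open("cams.pkl","rb"))
print(onz(C["scene"],[[459,219]],0.0),onz(C["side"],[[203,361]],0.0))
Rz=R.from_euler('z',-5.46,degrees=True).as_matrix(); o=np.array([.5614,.2200,0])
for a in (0,15,30,45):
    t=np.radians(a); x=.08-.205*np.cos(t)+.003*np.sin(t); z=.105+.205*np.sin(t)+.003*np.cos(t); print(a,Rz@[x,0,z]+o)
```

```text
[[0.42554634 0.49090519 0.        ]] [[0.38983704 0.49588075 0.        ]]
0 [0.43696714 0.23189385 0.108     ]
15 [0.44469359 0.23115532 0.16095568]
30 [0.46580052 0.22913783 0.21009808]
45 [0.49884952 0.22597886 0.25207821]
```

carry_out(
  targets=[
    [[0.3,-5,30,20,0,0,4],[0.3,-8,66,40,0,0,10],[0.3,-12,105,40,0,0,17],[0.3,-15,145,40,0,0,24],[0.5,-18,185,40,0,0,31],[0.58,-22,225,40,0,0,38],[0.58,-25,265,40,0,0,45],[0.58,-28,305,40,0,0,52],[0.58,-32,345,40,0,0,58],[0.58,-35,385,40,0,0,64],[0.58,-38,425,40,0,0,70],[0.58,-41,465,40,0,0,75],[0.58,-44,505,40,0,0,79],[0.58,-47,526,40,0,0,80.1],[0.58,-47,526,40,0,0,80.1],[0.58,-47,526,40,0,0,80.1],[0.58,-47,526,40,0,0,80.1]],
  ],
)

```text
time_s: 14.78
position: [0.4379, 0.2323, 0.2499]
tool_rot: [[-0.095, -0.002, 0.995], [-0.995, -0.001, -0.095], [0.001, -1.0, -0.001]]
ft_force: [-1.0, 0.1, 0.7]
grip_width: 0.0359
```

```bash
python3 look.py wrist w8; python3 look.py scene s8 280 480 130 280 4; python3 look.py side d8 150 350 150 300 4
```

```text
14.8333 [0.438  0.2319 0.2502] [-1.37 -0.23 -0.11] 0.036075463664485934 [14.2 16.5 83.  -0.  80.6 19.7]
14.8833 [0.4381 0.2317 0.2504] [-0.09 -0.24 -0.15] 0.03588574121663892 [14.2 16.5 82.9 -0.  80.6 19.7]
14.9333 [0.4381 0.2317 0.2506] [-0.19  0.1   0.09] 0.03586582759923427 [14.2 16.5 82.9 -0.  80.6 19.7]
```

View pics/w8.png

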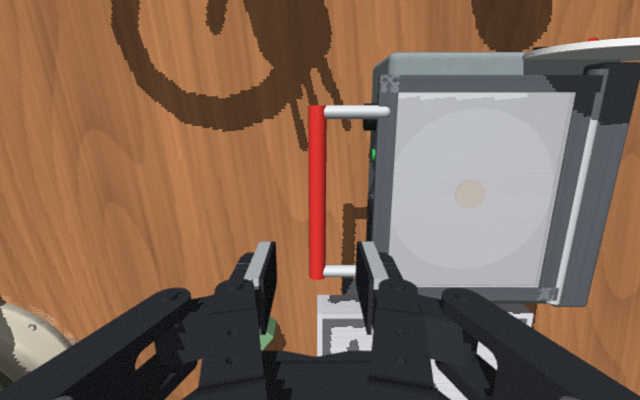

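View pics/s8.png

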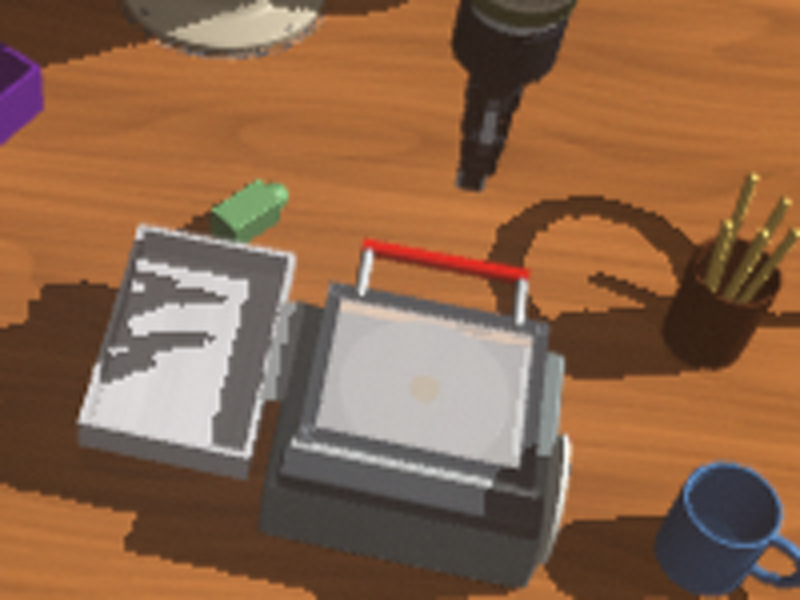

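View pics/d8.png

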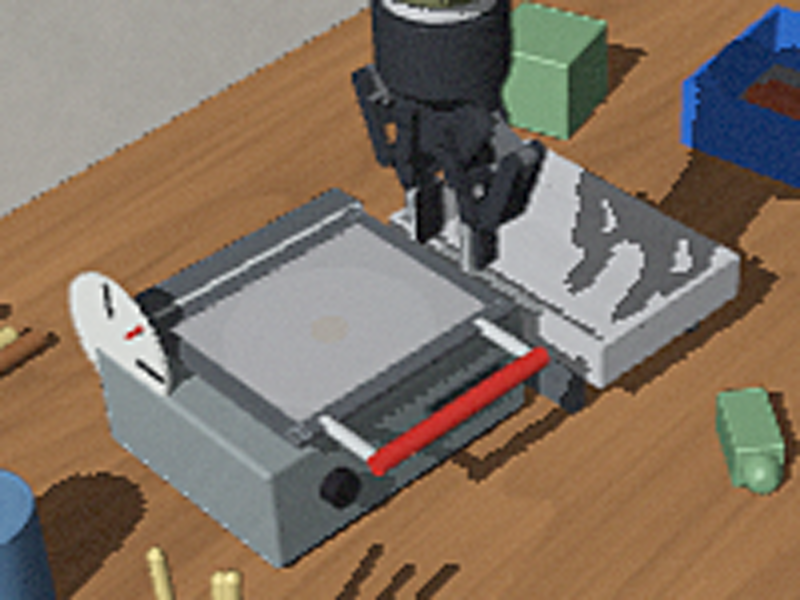

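Run:
```python
from h import *
import pickle
c=cam(pickle.load(open("w8.pkl","rb")))
P=onz(c,[[317,107],[317,278]],.108);print(P,P.mean(0))
# white disc crop for later
```

```text
[[0.44559888 0.29906372 0.108     ]
 [0.43233852 0.15974213 0.108     ]] [0.4389687  0.22940293 0.108     ]
```

The wrist view puts the bar ends at (317,107) and (317,278), so its middle is at about (0.438,0.230). That agrees with the polisher fit. I'll descend over it.

carry_out(
  targets=[
    [[0.58,0,-1,-25,0,0,0],[0.58,0,-1,-55,0,0,0],[0.58,0,-1,-85,0,0,0],[0.58,0,-1,-105,0,0,0],[0.58,0,-1,-122,0,0,0],[0.58,0,-1,-132,0,0,0],[0.58,0,-1,-137,0,0,0],[0.58,0,-1,-140,0,0,0],[0.58,0,-1,-140,0,0,0]],
  ],
)

```text
time_s: 15.68
position: [0.438, 0.2312, 0.1108]
tool_rot: [[-0.096, -0.0, 0.995], [-0.995, -0.0, -0.096], [0.0, -1.0, -0.0]]
ft_force: [-0.8, -0.6, 0.2]
grip_width: 0.0358
```

```bash
python3 look.py wrist w9; python3 look.py side d9 150 350 150 300 4
```

```text
15.7333 [0.4381 0.2313 0.1112] [-0.23  0.72 -0.22] 0.03586997719865738 [14.1 25.6 95.1 -0.  59.2 19.6]
15.7833 [0.4381 0.2314 0.1115] [-0.48  0.46 -0.75] 0.03608032026718475 [14.1 25.6 95.1 -0.  59.3 19.6]
```

View pics/w9.png

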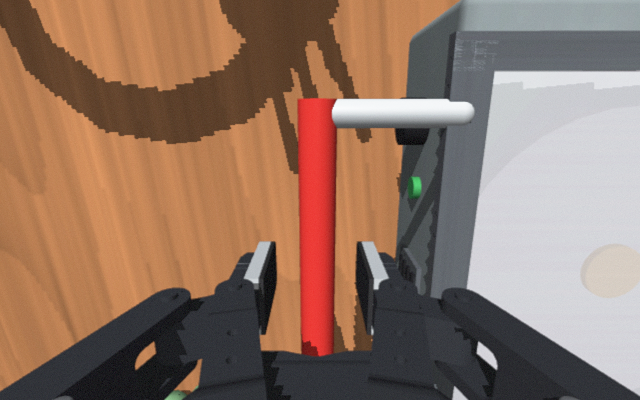

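View pics/d9.png

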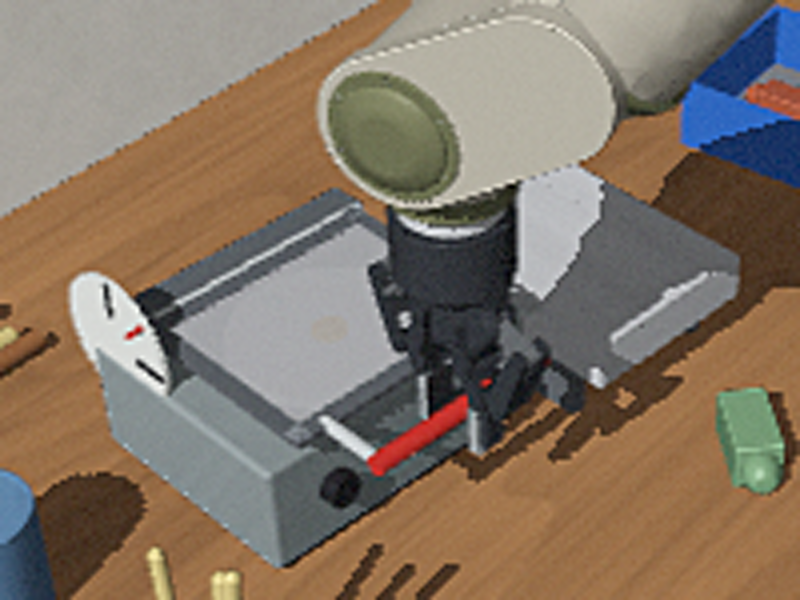

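The pads straddle the bar at (317,290) in the wrist view, clear of the frame and arms. I'll close on it.

carry_out(
  targets=[
    [[1,0,0,0,0,0,0],[1,0,0,0,0,0,0],[1,0,0,0,0,0,0],[1,0,0,0,0,0,0],[1,0,0,0,0,0,0],[1,0,0,0,0,0,0]],
  ],
  squeeze=50,
)

```text
time_s: 16.28
position: [0.4384, 0.2316, 0.1112]
tool_rot: [[-0.095, 0.002, 0.996], [-0.996, 0.0, -0.095], [-0.0, -1.0, 0.002]]
ft_force: [4.5, -1.2, 1.9]
grip_width: 0.0123
```

```bash
python3 look.py side d10 150 350 150 300 4
```

```text
16.3333 [0.4384 0.2316 0.1112] [ 4.68 -1.55  2.56] 0.012573225883242483 [14.1 25.6 95.1 -0.  59.2 19.6]
```

View pics/d10.png

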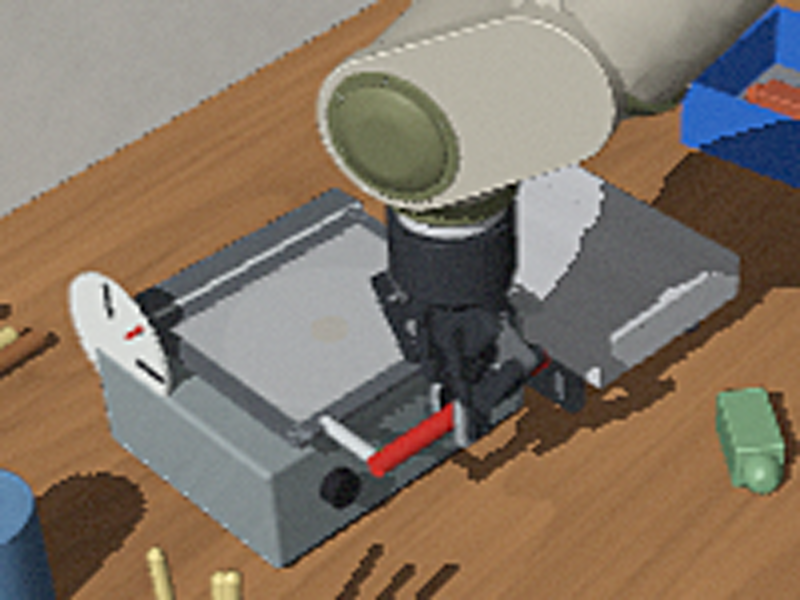

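carry_out(
  targets=[
    [[1,0,0,5,0,0,0],[1,0.4,0,10.7,0,0,0],[1,1.4,0,21.4,0,0,0],[1,3,0,32,0,0,0],[1,5.1,-0.5,42.6,0,0,0],[1,7.7,-0.7,53,0,0,0],[1,7.7,-0.7,53,0,0,0]],
  ],
)

```text
time_s: 16.92
position: [0.4454, 0.2309, 0.1644]
tool_rot: [[-0.095, -0.0, 0.995], [-0.995, 0.0, -0.095], [-0.0, -1.0, -0.0]]
ft_force: [4.0, -0.2, -5.8]
grip_width: 0.0126
```

```bash
python3 look.py side d11 150 350 130 280 4
```

```text
16.9667 [0.4452 0.2309 0.1635] [ 4.16  0.64 -7.11] 0.012085912314723932 [13.9 22.1 90.2  0.  67.7 19.3]
```

View pics/d11.png

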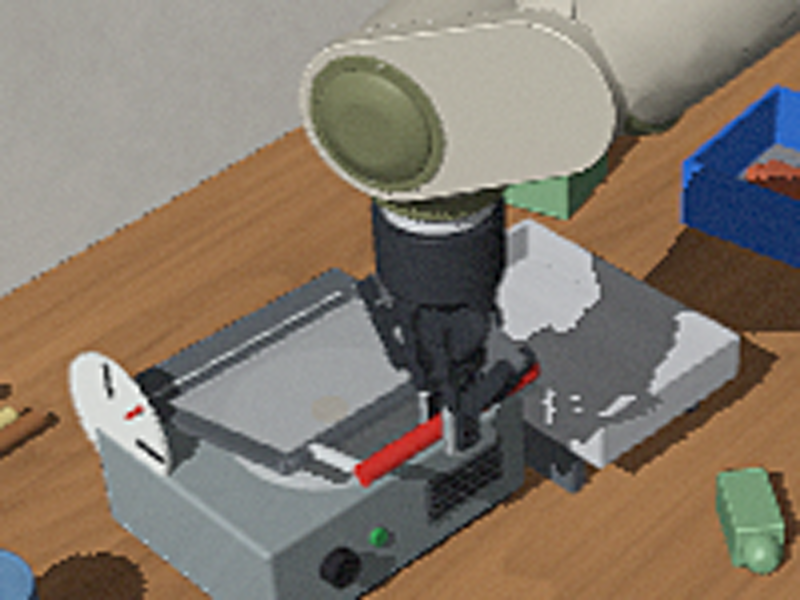

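The guard is rising with the bar. I'll continue along the arc to 45°.

carry_out(
  targets=[
    [[1,3.2,-0.3,10.2,0,0,0],[1,6.9,-0.7,20.3,0,0,0],[1,11,-1,30.2,0,0,0],[1,15.8,-1.5,39.8,0,0,0],[1,21,-2,49.1,0,0,0],[1,26.7,-2.6,58.2,0,0,0],[1,32.8,-3.1,67,0,0,0],[1,39.4,-3.8,75.4,0,0,0],[1,46.5,-4.5,83.4,0,0,0],[1,50,-4.8,87.3,0,0,0],[1,54,-5.2,91.1,0,0,0],[1,54,-5.2,91.1,0,0,0],[1,54,-5.2,91.1,0,0,0]],
  ],
)

```text
time_s: 18.05
position: [0.4945, 0.2262, 0.2547]
tool_rot: [[-0.093, -0.012, 0.996], [-0.996, -0.0, -0.093], [0.001, -1.0, -0.012]]
ft_force: [-22.4, -0.8, 14.3]
grip_width: 0.012
```

```bash
python3 look.py side d12 150 350 110 260 4;python3 look.py wrist w12;python3 look.py scene s12 280 480 130 280 4
```

```text
18.1 [0.4944 0.2263 0.2547] [-23.37  -0.64  13.96] 0.012171111502741448 [12.  21.4 74.8  0.1 84.5 17.4]
18.15 [0.4944 0.2263 0.2546] [-23.19  -0.13  15.62] 0.012328065808090859 [12.1 21.4 74.8  0.1 84.5 17.4]
18.2 [0.4944 0.2263 0.2546] [-22.39  -0.69  15.16] 0.011935864656119953 [12.  21.4 74.8  0.1 84.5 17.4]
```

View pics/d12.png

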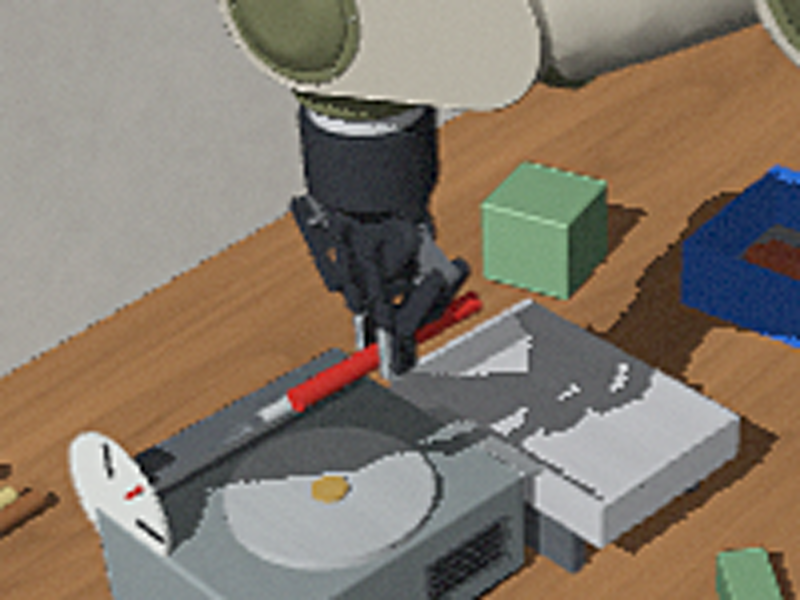

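View pics/w12.png

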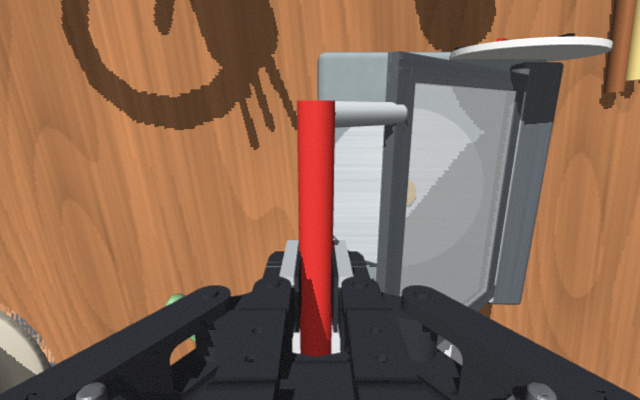

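View pics/s12.png

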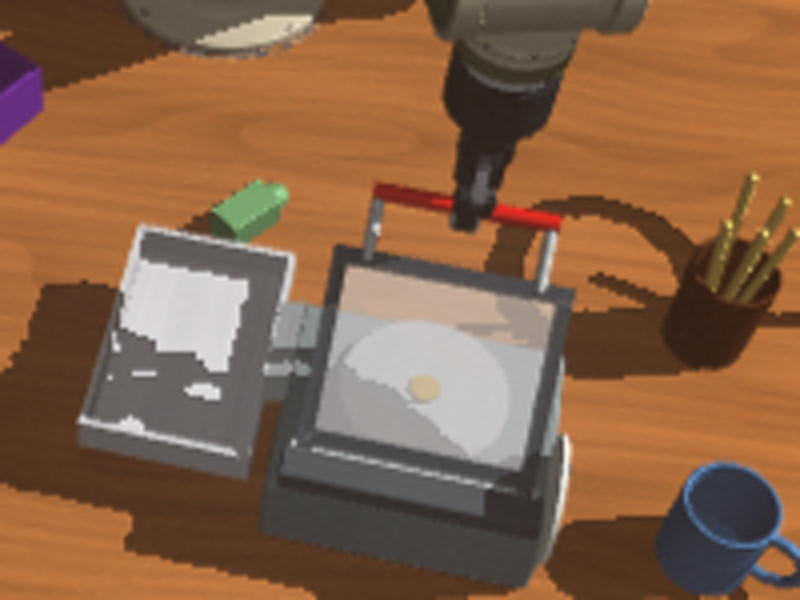

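Run:
```python
from h import *
import pickle
C=pickle.load(open("cams.pkl","rb")); s=np.array
def bar(a,y,pose):
    x=.08-.205*np.cos(a)+.003*np.sin(a); z=.105+.205*np.sin(a)+.003*np.cos(a)
    Rz=R.from_euler('z',pose[2]).as_matrix(); return Rz@[x,y,z]+[pose[0],pose[1],0]
pose0=[.5614,.2200,np.radians(-5.46)]
us=s([[376,190],[560,222]])/4+[280,130]; ud=s([[475,303],[293,402]])/4+[150,110]
for nm,use in (("scene",[("scene",us)]),("side",[("side",ud)]),("both",[("scene",us),("side",ud)])):
    f=lambda p:np.concatenate([(proj(C[n],[bar(p[0],-.07,pose0),bar(p[0],.07,pose0)])-u).ravel() for n,u in use])
    r=least_squares(f,[.7]); print(nm,np.degrees(r.x),r.fun.round(1))
for i in range(2): print(tri([C["scene"],C["side"]],[us[i],ud[i]]), bar(np.pi/4,[-.07,.07][i],pose0))
```

```text
scene [46.01544363] [-0.9 -0.5  0.   0.2]
side [42.21804206] [-0.4 -0.1  0.2  0.2]
both [42.2387508] [-0.9 -0.8 -0.5 -0.2 -0.5 -0.1  0.2  0.1]
(array([0.48519787, 0.15779339, 0.24425977]), array([-0.63971747, -0.63481772, -0.63646658,  0.34340835])) [0.49218897 0.15629645 0.25207821]
(array([0.49896726, 0.29703066, 0.24548473]), array([-0.17847206, -0.14975329, -0.16356437,  0.06919053])) [0.50551008 0.29566126 0.25207821]
```

Run:
```python
import pickle,cv2,numpy as np
for n,(x0,x1,y0,y1) in (("d12",(160,290,165,255)),("s12",(345,440,165,240))):
    d=pickle.load(open(n+".pkl","rb")); cv2.imwrite(f"pics/{n}z.png",cv2.resize(np.ascontiguousarray(d["img"][y0:y1,x0:x1,::-1]),None,fx=6,fy=6,interpolation=cv2.INTER_CUBIC))
```

```text
(no output)
```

View pics/d12z.png

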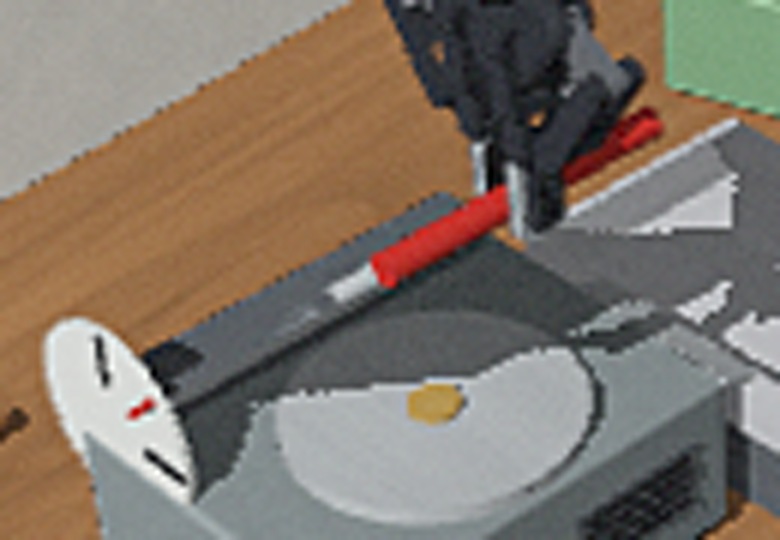

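View pics/s12z.png

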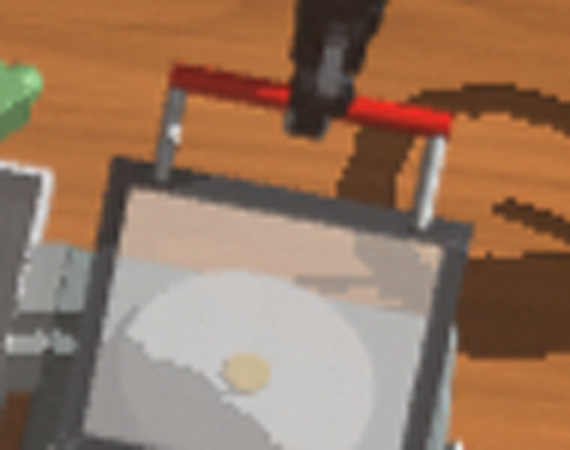

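The side view triangulates the bar's middle at (0.492,0.227,0.245). That is 42.2° by both its height and its x, because the bar rolled about 6 mm lower in the pads. The scene view alone says 46°, but it is a weak measure here. The radial force is about 27 N, so I'll correct upwards and ease that off.

carry_out(
  targets=[
    [[1,1,0,3,0,0,0],[1,2,0,6,0,0,0],[1,3,0,9,0,0,0],[1,3.5,0,10.5,0,0,0],[1,3.5,0,10.5,0,0,0],[1,3.5,0,10.5,0,0,0]],
  ],
)

```text
time_s: 18.7
position: [0.5031, 0.2254, 0.2645]
tool_rot: [[-0.095, -0.001, 0.995], [-0.995, -0.001, -0.095], [0.001, -1.0, -0.001]]
ft_force: [4.2, -1.7, -10.8]
grip_width: 0.0119
```

```bash
python3 look.py side d13; python3 look.py scene s13
python3 - <<'E'
import pickle,cv2,numpy as np
for n,(x0,x1,y0,y1) in (("d13",(160,290,155,245)),("s13",(355,440,160,210))):
    d=pickle.load(open(n+".pkl","rb")); cv2.imwrite(f"pics/{n}z.png",cv2.resize(np.ascontiguousarray(d["img"][y0:y1,x0:x1,::-1]),None,fx=6 if n[0]=='d' else 8,fy=6 if n[0]=='d' else 8,interpolation=cv2.INTER_CUBIC))
from h import *
c=cam(pickle.load(open("d13.pkl","rb"))); Rm=cv2.Rodrigues(c[1])[0]; o=-Rm.T@c[2]
p=R.from_euler('z',5.46,degrees=True).as_matrix()@(o-[.5614,.22,0]); print("cam in polisher",p, np.degrees(np.arctan2(p[2]-.105,.08-p[0])))
E
```

```text
18.75 [0.5031 0.2254 0.2646] [  5.85  -1.61 -12.34] 0.012242161260164844 [11.8 21.5 72.9 -0.  85.6 17.3]
18.8 [0.5032 0.2254 0.2646] [  4.23  -2.85 -11.73] 0.012029595078978154 [11.8 21.5 72.9 -0.  85.6 17.3]
cam in polisher [-0.82643279  0.61829366  0.94378645] 42.78027273215046
```

View pics/d13z.png

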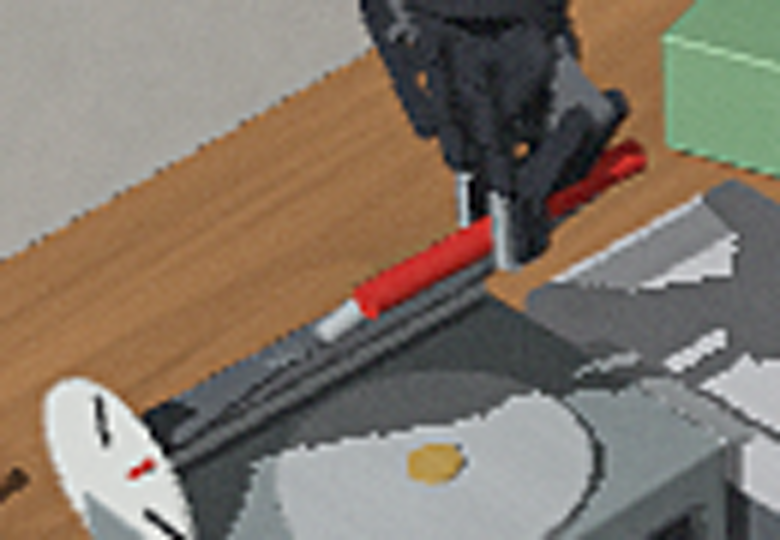

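View pics/s13z.png

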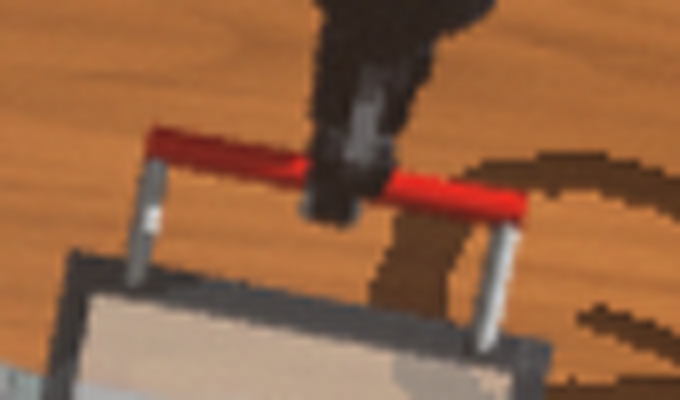

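```bash
cat > ang.py <<'E'
from h import *
import pickle
C=pickle.load(open("cams.pkl","rb")); s=np.array
def bar(a,y,pose):
    x=.08-.205*np.cos(a)+.003*np.sin(a); z=.105+.205*np.sin(a)+.003*np.cos(a)
    Rz=R.from_euler('z',pose[2]).as_matrix(); return Rz@[x,y,z]+[pose[0],pose[1],0]
pose0=[.5614,.2200,np.radians(-5.46)]
def run(us,ud):
    for nm,use in (("scene",[("scene",us)]),("side",[("side",ud)]),("both",[("scene",us),("side",ud)])):
        f=lambda p:np.concatenate([(proj(C[n],[bar(p[0],-.07,pose0),bar(p[0],.07,pose0)])-u).ravel() for n,u in use])
        r=least_squares(f,[.7]); print(nm,np.degrees(r.x),r.fun.round(1))
    P=[tri([C["scene"],C["side"]],[us[i],ud[i]])[0] for i in range(2)]; print(P,(P[0]+P[1])/2,"45:",bar(np.pi/4,0,pose0))
    M=R.from_euler('z',5.46,degrees=True).as_matrix()@((P[0]+P[1])/2-[.5614,.22,0]); print(np.degrees(np.arctan2(M[2]-.105,.08-M[0])-np.arctan2(3,205)),np.hypot(M[2]-.105,.08-M[0]))
E
python3 - <<'E'
from ang import *
run(s([[152,140],[522,204]])/8+[355,160], s([[638,157],[362,303]])/6+[160,155])
print("shut"); run(s([[456,131],[658,168]])/5+[280,165],s([[522,275],[353,385]])/4+[155,170])
E
```

```text
scene [46.55568265] [-1.  -0.4 -0.2  0.3]
side [45.80803955] [-0.7 -0.   0.2  0.3]
both [45.81642265] [-0.9 -0.5 -0.3  0.2 -0.7 -0.   0.2  0.3]
[array([0.49338486, 0.15695713, 0.25377243]), array([0.5076324 , 0.29598387, 0.25518698])] [0.50050863 0.2264705  0.25447971] 45: [0.49884952 0.22597886 0.25207821]
45.786922231967054 0.2056460885696706
shut
scene [-0.3080081] [-0.8 -0.3  0.1  0.2]
side [0.15956385] [-0.5 -0.  -0.1  0.1]
both [0.03706744] [-0.8 -0.5  0.2 -0.  -0.5  0.1 -0.1  0.2]
[array([0.42992778, 0.162835  , 0.10809553]), array([0.4439216 , 0.3010066 , 0.10818171])] [0.43692469 0.2319208  0.10813862] 45: [0.49884952 0.22597886 0.25207821]
0.038542410981784084 0.20506884470878597
```

carry_out(
  targets=[
    [[1,-0.7,0,-1.4,0,0,0],[1,-1.4,0.1,-2.7,0,0,0],[1,-1.4,0.1,-2.7,0,0,0],[1,-1.4,0.1,-2.7,0,0,0],[1,-1.4,0.1,-2.7,0,0,0],[1,-1.4,0.1,-2.7,0,0,0]],
  ],
)

```text
time_s: 19.3
position: [0.5014, 0.2256, 0.2628]
tool_rot: [[-0.095, -0.0, 0.996], [-0.996, -0.0, -0.095], [0.0, -1.0, -0.0]]
ft_force: [-0.4, -3.9, -7.0]
grip_width: 0.0121
```

```bash
python3 look.py side d14; python3 look.py scene s14
python3 - <<'E'
import pickle,cv2,numpy as np
for n,(x0,x1,y0,y1) in (("d14",(160,290,155,245)),("s14",(355,440,160,210))):
    d=pickle.load(open(n+".pkl","rb")); cv2.imwrite(f"pics/{n}z.png",cv2.resize(np.ascontiguousarray(d["img"][y0:y1,x0:x1,::-1]),None,fx=6 if n[0]=='d' else 8,fy=6 if n[0]=='d' else 8,interpolation=cv2.INTER_CUBIC))
E
```

```text
19.35 [0.5014 0.2256 0.2628] [-1.39 -3.91 -5.5 ] 0.012525484236284065 [11.9 21.4 73.3 -0.  85.2 17.3]
19.4 [0.5014 0.2256 0.2628] [-0.37 -4.19 -6.04] 0.012379502388102823 [11.9 21.4 73.3 -0.  85.2 17.3]
```

View pics/d14z.png

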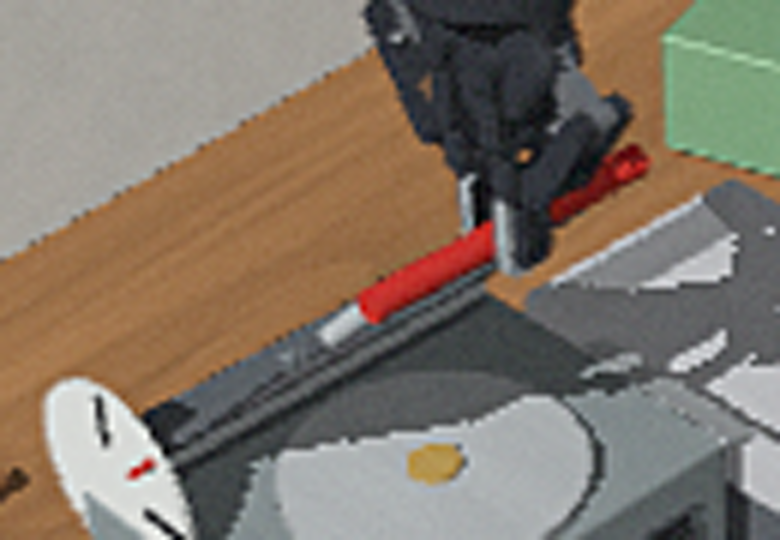

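View pics/s14z.png

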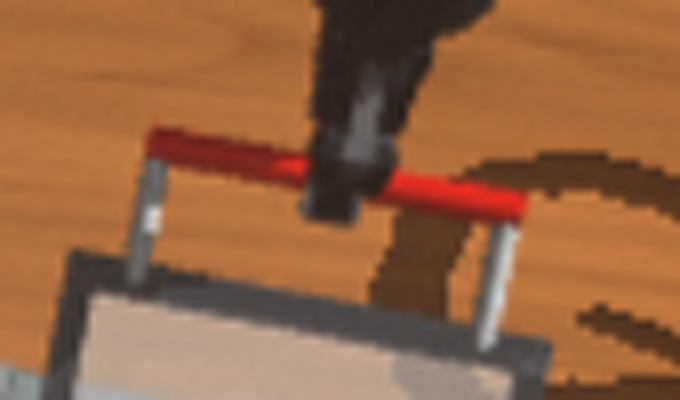

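View pics/s14.png

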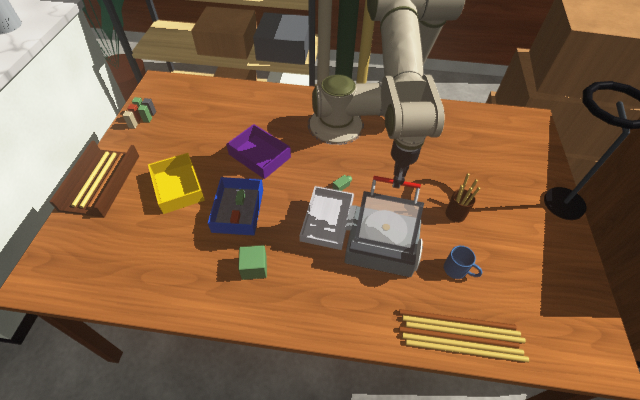

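Run:
```python
from ang import *
run(s([[152,140],[522,204]])/8+[355,160], s([[640,161],[367,306]])/6+[160,155])
```

```text
scene [46.55568265] [-1.  -0.4 -0.2  0.3]
side [45.28275024] [-0.6 -0.  -0.2  0.5]
both [45.29590569] [-0.9 -0.6 -0.3  0.1 -0.6 -0.1 -0.2  0.5]
[array([0.49222037, 0.15709568, 0.25239694]), array([0.50608119, 0.2956426 , 0.25406241])] [0.49915078 0.22636914 0.25322968] 45: [0.49884952 0.22597886 0.25207821]
45.27599550349403 0.20566731441534378
```

carry_out(
  targets=[
    [[1,0,0,0,0,0,0],[1,0,0,0,0,0,0],[1,0,0,0,0,0,0],[1,0,0,0,0,0,0],[1,0,0,0,0,0,0],[1,0,0,0,0,0,0],[1,0,0,0,0,0,0],[1,0,0,0,0,0,0],[1,0,0,0,0,0,0],[1,0,0,0,0,0,0],[1,0,0,0,0,0,0],[1,0,0,0,0,0,0]],
  ],
)

```text
time_s: 20.4
position: [0.5014, 0.2256, 0.2628]
tool_rot: [[-0.095, -0.0, 0.996], [-0.996, -0.0, -0.095], [0.0, -1.0, -0.0]]
ft_force: [-0.7, -5.2, -4.5]
grip_width: 0.0124
```

```bash
python3 look.py side d15; python3 look.py scene s15
python3 - <<'E'
import pickle,cv2,numpy as np
for n,(x0,x1,y0,y1) in (("d15",(160,290,155,245)),):
    d=pickle.load(open(n+".pkl","rb")); cv2.imwrite(f"pics/{n}z.png",cv2.resize(np.ascontiguousarray(d["img"][y0:y1,x0:x1,::-1]),None,fx=6,fy=6,interpolation=cv2.INTER_CUBIC))
E
```

```text
20.45 [0.5014 0.2256 0.2628] [-1.52 -4.74 -4.76] 0.012117235717132892 [11.9 21.4 73.3 -0.  85.2 17.3]
20.5 [0.5014 0.2256 0.2628] [-0.64 -5.17 -4.94] 0.012207675474043186 [11.9 21.4 73.3 -0.  85.2 17.3]
```

View pics/d15z.png

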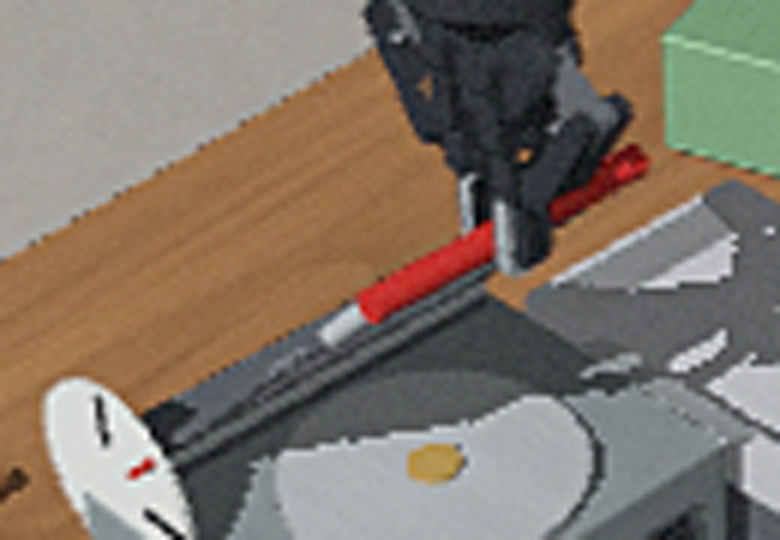

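The guard hasn't moved in the 1.1 s between pictures and measures about 45.3°. I'm handing the job in while still gripping the bar.

```bash
python3 -c "
from rig import env
print(env.close_job())"
```

```text
the job is handed in; nothing more can be done
None
```

Both seal blanks are in the blue tote, and the guard was held open at about 45° by its red bar when I handed the job in, at about 20.5 s of the 72 s.

- **Seals:** I lowered the green blank and then the red one until each touched the tote floor (13–15 N push), and let go only then. The wrist view afterwards showed both lying flat inside. The tote had not visibly moved.
- **Guard:** I pinched the bar from above with a 50 N grip. It first came up to only 42.2°, because the bar rolled about 6 mm lower in the pads, and I corrected that from the pictures. The last measurement gave 45.3° from both cameras together and 45.3° from the side camera alone. Pictures 1.1 s apart showed no movement, and the tool force was about 7 N.
- **Bystanders:** the arm never went near the stone, mug or brush pot, and they looked unmoved in the last full scene view.

**What disagreed:**
- The task says the blanks lie across the tray, but the pictures showed them lengthwise along it, so I gripped them that way.
- The scene camera alone read 46.6° for the guard. I gave it less weight because it is less sensitive to this angle than the side camera.
- For a moment, while I was still setting the angle, the tool force reached about 27 N. It was back to about 7 N before I handed in.

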